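Free the ratchet pawl and lower the arm of a sample-cup press

ROBOT

A 7-joint arm with a two-finger parallel gripper is mounted at the origin on a cart in front of the work surface, level with it; the furniture and walls round the work are solid. World frame = base frame: x ahead of the robot, y to its left, z up, the work surface at z = 0. Lengths are in mm, angles in degrees, forces in N, time in s.
With the tool pointing down it reaches from about 425 to 950 mm from the base axis. Payload 4.7 kg.
Tool frame: the origin (TCP) lies between the finger pads; the fingertips stand 19 mm ahead of it and the grasp point (between the pads) is the TCP; z points along the fingers, y is the line along which they close (so a half turn about z gives the same grasp; the last joint's range is limited). The gripper opens to 85 mm and grips with 20 to 120 N. Pads are 22 mm wide; open, the fingers measure 114 mm over their backs; the gripper's body (76 mm by 85 mm) begins 54 mm behind the grasp point. The pads swing forward as they close: fully open they stand 13 mm farther back than shut.
Start: joints at [-67.088, 26.849, -2.785, 87.806, 1.381, 65.374, -4.715], TCP at [280.615, 613.923, 250.335] pointing down, gripper open.
Joint ranges: [-148.3, 148.3], [-19.14, 114.17], [-79.39, 73.82], [5.75, 140.21], [-59.74, 239.74], [12.07, 113.84], [-152.46, 152.46]. Speed limits (degrees/s): [147.25, 147.25, 180, 180, 180, 180, 180].

INTERFACE

Orientations are given as [roll, pitch, yaw] about the fixed x, y, z axes, in that order (R = Rz(yaw) Ry(pitch) Rx(roll)).
In Python, from workcell import arm gives the robot as it stands.
- The arm moves only by the shell command python3 -m jog 'ROWS' [OPENING] [FORCE]. ROWS is JSON, a list of rows, each a list of 6 numbers: the shift along the tool's x, y, z in mm, then the turn, a rotation vector about the tool's x, y, z in rad. In form: [[x, y, z, rx, ry, rz], ...]. A call has exactly 8 rows; each row shifts and turns the commanded pose from where the row before left it, along the tool's axes as they then stand; what a row does not reach is not made up. A row lasts 1/10 s, in which the tool goes at most 50 mm and 8.59 degrees, less where a joint would pass 70% of its speed; a pose out of reach is approached as far as the arm can. A call with a gripper value outside its range is refused whole. OPENING is the opening, from -1 (shut) to 1 (fully open), set as the call begins (- or left out, the last holds). The fingers move at their own pace and stop on an object; FORCE is the grip in N (left out, the last holds). Time passes only in rows, so rows that do not move let the fingers close, or fill a call up. It gives the time, the measured TCP pose, the force, the opening and the grip force at its end, in the units of the state.
- arm.sense(): the state, without advancing time (a new reading comes with each control period).
- arm.get_image(name): name is "side" or "top"; returns (picture, depth): 400x640x3 uint8, blue, green, red; 400x640 float32, mm along the optical axis (not along the pixel's ray), 0 where there is no reading.
- arm.get_calibration(name): a dict with "mtx" (3x3 intrinsics, pixels), "extrinsics" (4x4, takes a point from camera to world coordinates). Camera axes: x right, y down, z forward; pixel columns grow to the right and rows downward; lengths in mm; the calibration is good to about 2 mm. A picture is of the moment at which its call begins. get_calibration takes no time and is no camera call.
- arm.finish_job(): hands the job in; it is judged then, once.
The state is a dict: "t": time; "joint_pos": joint angles; "joint_velocities": joint speeds; "joint_torque": joint torques, N m; "tcp_pos": TCP position; "orientation": TCP orientation; "contact_force": force on the tool from outside, world axes, zero at the start; "ft_torque": the same for the moment, N m; "width": finger opening in mm; "finger_force": force on a finger pad.
Only numpy, scipy, OpenCV 4.12 (cv2) and the standard library are available. Lean on these libraries where they do the work, as an engineer would, in place of code of your own. Each camera call takes 0.05 s, during which the arm holds its last target. There are 200 camera calls.

TASK

Close the small ratchet press over the sample cup standing in it: with the fingertips, press the ribbed thumb plate of the pawl down as far as it goes so that the pawl swings clear of the teeth, and only then push the raised arm all the way down onto its rubber stop by its cross bar. Only press and push: grip and lift nothing, never force the arm against the engaged pawl, and leave the sample cup in its nest and the jar, vial and open cup beside the press where they stand.

Things in the scene. Friction and masses are not known exactly. Their poses are not given: they have to be found in the camera images.
- press: The press, fixed to the worktop: a grey base plate 215 x 96 x 12 mm (from 95 mm along -x to 120 mm along +x of this origin) carrying two grey cheeks, the toothed arm and the pawl. Origin on the worktop 30 mm along -x from the arm's hinge; axes: -x the way the arm reaches, z up.
- lever_hinge (a point): Point on the arm's hinge axis, midway between the two grey cheeks of the press (28 mm over all), 70 mm above the worktop. Axes as the press: -x is level, the way the arm reaches out from the hinge; y is level, along the hinge axis; z up. From here the nest lies 85 mm and the rubber stop 119 mm along -x; the pawl's pin 52 mm along +x and 33 mm higher; the cheeks end 61 mm along +x.
- lever_grip (a point): Centre of the rubber cross bar at the arm's free end, where it is pushed: a level round bar 20 mm in diameter (its top is 10 mm above this point), 66 mm long, parallel to the hinge axis and 150 mm from it. It moves with the arm, on an arc of 150 mm radius about the hinge. The arm is a steel bar 12 mm square with a round presser foot under it, 85 mm from the hinge.
- lever (a joint): Angle of the arm, rad: 0 fully raised (0.80 rad above level), growing as it is pushed down; 0.80 is fully down: level, on its stop, its foot 1.5 mm above the cup's lid. Starts raised, 0.03 to 0.17. The hinge is stiff (0.5 N m, about 3 to 5 N at the cross bar; the arm stays where it is left). While the pawl is engaged a tooth stops it at 0.20; it gives a little under force.
- pawl_pad (a point): Centre of the upper face of the pawl's ribbed thumb plate, 26 mm (x) by 28 mm (y), level when the pawl is engaged and then 118 mm above the worktop, 97 mm along the press's +x from the arm's hinge (the side away from the arm), 45 mm beyond the pawl's pin. It moves with the pawl; the space below it is free.
- pawl (a joint): Angle of the pawl, rad: 0 engaged (nose between the teeth on the arm's hub), growing as the thumb plate is pressed down; the nose is clear of the teeth from 0.11; 0.32 is the end of its travel, the plate then 14 mm lower. Its pin has friction (about 2 N at the plate), no return spring: it stays where it is left. Starts between 0 and 0.03.
- cup_center (a point): Centre of a loose white lidded sample cup, 41 mm in diameter and 27 mm high, standing in a low ring (the nest) on the press's base, under the arm. Leave it there.
- nest (a point): Middle of the nest on the base plate's upper face, 12 mm above the worktop; the ring round it is 51 mm across and 5 mm high.
- jar_center (a point): Centre (half-way up) of a loose white screw-capped jar, 52 mm in diameter, 78 mm high, standing beyond the press. Leave it alone.
- open_cup_center (a point): Centre of a loose open white sample cup, 41 mm in diameter, 24 mm high, on the robot's side of the press, to the left. Leave it alone.
- vial_center (a point): Centre of a loose amber vial with black cap, 30 mm in diameter, 64 mm high, to the left of the press. Leave it alone.
Not all that is in view belongs to the job. Leave any orange or yellow look-alike of the part that bears cup_center alone.

How it is judged (in metres and radians):
On the way, in this order (a step that is already met when the one before it is completed fails the run):
1. the pawl is pressed clear of the teeth while the arm is still up (value of joint pawl above 0.2 rad and value of joint lever below 0.3 rad), for 0.2 s.
2. the arm is pushed down onto its stop (value of joint lever above 0.765 rad), for 0.2 s.
At the end, for the whole second after the job is handed in: The arm is at rest on its stop (0.765 rad or more of 0.80), lowered only after the pawl was pressed beyond 0.2 rad with the arm below 0.3; the cup stands in its nest within 8 mm of the middle, never tipped over 0.25 rad; jar, vial and open cup moved under 15 mm (value of joint lever above 0.765 rad and velocity of joint lever between -0.05 and 0.05 rad/s and horizontal distance between cup_center and nest below 0.008 m and z of cup_center in the frame of nest below 0.018 m); the robot touches nothing.
It fails at once if the lever is forced down over the engaged pawl (value of joint pawl below 0.08 rad and value of joint lever above 0.32 rad).
It fails at once if the sample cup is shifted, tipped or lifted out of its nest (distance of cup_center from where it was at the start of the episode above 0.008 m or angle between cup_center's own z axis and vertical above 0.25 rad).
It fails at once if the jar beside the press is shifted, lifted or knocked (distance of jar_center from where it was at the start of the episode above 0.015 m).
It fails at once if the open cup beside the press is shifted, lifted or knocked (distance of open_cup_center from where it was at the start of the episode above 0.015 m).
It fails at once if the amber vial beside the press is shifted, lifted or knocked (distance of vial_center from where it was at the start of the episode above 0.015 m).
It also fails if it takes over 45 s, if anything falls off the work surface, if the arm or the gripper's body presses on something with over 40 N, if the wrist force passes 120 N, or if a joint passes its speed limit or range.

## Working session

There is one attempt and no reset: what is moved stays moved. The work goes in short steps, Python scripts to look and compute and a shell command to move; the robot and the scene stay as the last step left them, time stands still between calls to the robot, and variables do not carry over. Pictures are saved under pics/ and viewed, at most 10 in all, crops included, and the job is handed in when it is done.

```bash
mkdir -p pics; ls; python3 - <<'E'
from workcell import arm
import cv2,numpy as np
for n in("top","side"):
    p,d=arm.get_image(n); cv2.imwrite(f"pics/{n}0.png",p); np.savez(f"{n}0.npz",p=p,d=d,**{k:v for k,v in arm.get_calibration(n).items() if k in("mtx","extrinsics")})
    c=arm.get_calibration(n);print(np.round(c["extrinsics"],3).tolist())
s=arm.sense();print(s["t"],s["tcp_pos"],s["orientation"],s["width"])
E
```

```text
pics
[[-0.008, -0.991, 0.131, 423.937], [-1.0, 0.007, -0.007, 313.896], [0.006, -0.131, -0.991, 1023.097], [0.0, 0.0, 0.0, 1.0]]
[[0.986, -0.074, 0.147, 395.701], [-0.164, -0.534, 0.829, -442.533], [0.017, -0.842, -0.539, 615.584], [0.0, 0.0, 0.0, 1.0]]
0.1 [280.41461739 613.46315153 249.38117065] [-1.79901560e+02  1.79716522e-03  1.55432979e+02] 85.32976870362253
```

View pics/top0.png

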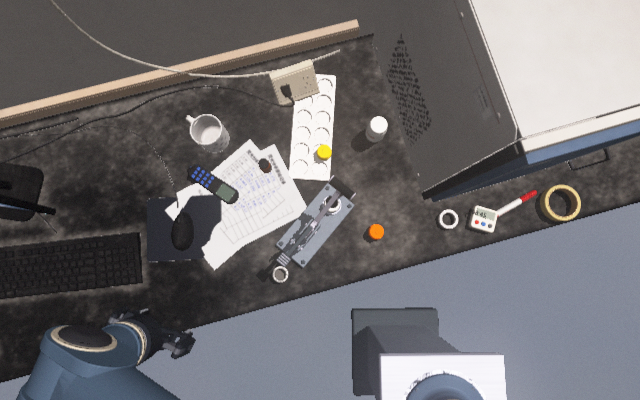

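View pics/side0.png

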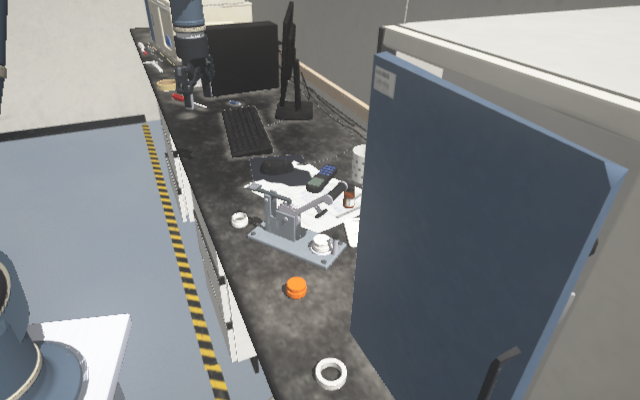

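Top view: the grey press lies around (315,222), with its dark cross bar near (342,188) and its thumb plate near (283,260). The open cup is at (280,274), the jar at (376,129) and the vial at (265,165). The orange (376,232) and yellow (324,152) round objects are look-alikes of the cup. The white lidded cup at (334,207), under the arm, is the one meant. An enlarged crop will confirm it.

```bash
cat > h.py <<'E'
import numpy as np,cv2
def load(n):
    z=np.load(n+".npz");return z["p"],z["d"],z["mtx"],z["extrinsics"]
def cloud(d,K,E):
    v,u=np.indices(d.shape);P=np.stack([(u-K[0,2])/K[0,0]*d,(v-K[1,2])/K[1,1]*d,d],-1)
    return P@E[:3,:3].T+E[:3,3]
def proj(X,K,E):
    c=(np.atleast_2d(X)-E[:3,3])@E[:3,:3];q=c@K.T;return q[:,:2]/q[:,2:]
E
python3 - <<'E'
from h import *
p,d,K,E=load("top0");W=cloud(d,K,E)
a=cv2.resize(p[170:290,260:370],None,fx=5,fy=5,interpolation=cv2.INTER_CUBIC)[:, :]
q=load("side0")[0];b=cv2.resize(q[170:270,225:365],None,fx=5,fy=5,interpolation=cv2.INTER_CUBIC)
cv2.imwrite("pics/c1.png",a);cv2.imwrite("pics/c2.png",b)
for u,v in[(283,260),(281,257),(287,261),(342,188),(345,185),(338,193),(334,207),(280,274),(376,129),(265,165),(292,240),(300,262),(320,185)]:print(u,v,W[v,u].round(0))
E
```

```text
283 260 [397. 398. 119.]
281 257 [404. 403. 117.]
287 261 [395. 389. 118.]
342 188 [557. 262. 179.]
345 185 [565. 255. 175.]
338 193 [548. 270. 165.]
334 207 [522. 277. 106.]
280 274 [358. 416.   7.]
376 129 [725. 166.  78.]
265 165 [636. 450.  66.]
292 240 [444. 378. 115.]
300 262 [389. 364.  12.]
320 185 [594. 310.   0.]
```

View pics/c1.png

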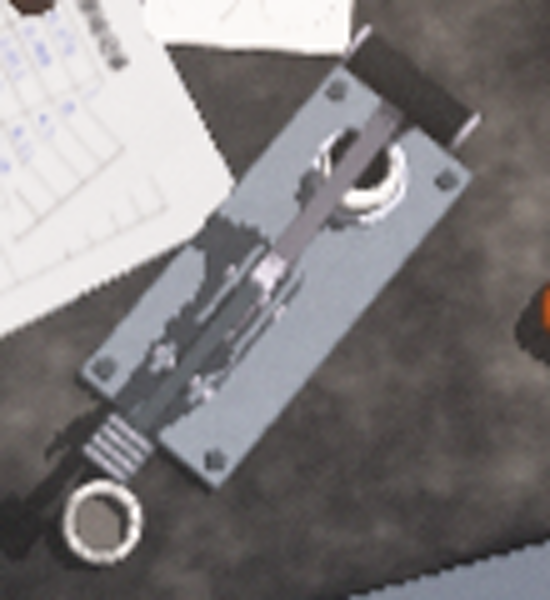

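View pics/c2.png

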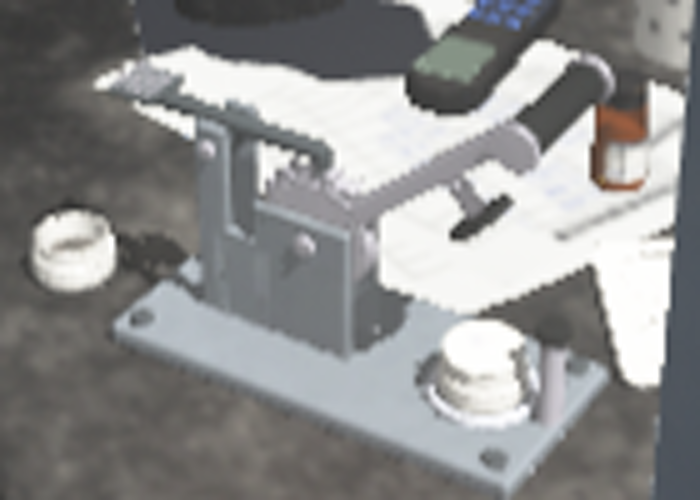

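The crops confirm the scene. The ribbed thumb plate is at crop 1 (118,445), the cross bar at (415,90), and the white lidded cup sits in its ring below the arm at crop 2 (480,360). The open cup is right beside the thumb plate. Next I fit the press frame.

```bash
cat > fit.py <<'E'
from h import *
from scipy.optimize import least_squares
def ray(px,K,E,z):
    r=E[:3,:3]@np.linalg.inv(K)@[px[0],px[1],1];return E[:3,3]+r*(z-E[2,3])/r[2]
p,d,K,E=load("top0");ps,ds,Ks,Es=load("side0")
ct=np.array([[340,65],[470,178],[215,490],[78,375]])/5+[260,170]
Pw=np.array([ray(c,K,E,12) for c in ct])
loc=np.array([[-95,-48,12],[-95,48,12],[120,48,12],[120,-48,12]])
def T(q,l):
    c,s=np.cos(q[2]),np.sin(q[2]);l=np.atleast_2d(l);return np.c_[q[0]+c*l[:,0]-s*l[:,1],q[1]+s*l[:,0]+c*l[:,1],l[:,2]]
best=None
for o in([0,1,2,3],[1,0,3,2]):
  for y0 in(0,1.5,3,-1.5):
    r=least_squares(lambda q:(T(q,loc[o])-Pw)[:,:2].ravel(),[460,340,y0])
    if best is None or r.cost<best[0]:best=(r.cost,r.x,r.fun)
q=best[1];print(best[0],q[:2].round(1),np.degrees(q[2]),best[2].round(1))
hx=30
print("hinge",T(q,[hx,0,70]),"pad",T(q,[hx+97,0,118]))
W=cloud(d,K,E)
# local-frame cloud of pad and bar
c,s=np.cos(q[2]),np.sin(q[2])
L=W.copy();L[...,0]=c*(W[...,0]-q[0])+s*(W[...,1]-q[1]);L[...,1]=-s*(W[...,0]-q[0])+c*(W[...,1]-q[1])
if __name__=="__main__":
  m=(L[...,0]>hx+80)&(L[...,0]<hx+115)&(abs(L[...,1])<22)&(L[...,2]>95)&(L[...,2]<140);a=L[m];print("pad loc",m.sum(),a.min(0).round(1),a.max(0).round(1),np.median(a,0).round(1))
  m=(L[...,0]<hx-85)&(L[...,0]>hx-170)&(abs(L[...,1])<45)&(L[...,2]>140);a=L[m];print("bar loc",m.sum(),a.min(0).round(1),a.max(0).round(1),np.median(a,0).round(1))
  Ws=cloud(ds,Ks,Es)
  for th in(.03,.1,.17):
    g=T(q,[hx-150*np.cos(.8-th),0,70+150*np.sin(.8-th)]);print(th,g.round(1),proj(g,K,E).round(1),proj(g,Ks,Es).round(1))
  print("pad px",proj(T(q,[hx+97,0,118]),K,E),proj(T(q,[hx+97,0,118]),Ks,Es))
E
python3 fit.py
```

```text
8.118300487734233 [494.5 315.2] -220.26510523951384 [ 0.7  1.7  0.1 -3.  -1.4 -0.1  0.6  1.4]
hinge [[471.61013635 334.56027633  70.        ]] pad [[397.59311249 397.2538181  118.        ]]
pad loc 140 [110.  -16.1 112.2] [138.5  12.1 122.9] [124.7  -1.6 117.9]
bar loc 316 [-95.2 -34.9 140.7] [-55.1  30.6 183.2] [-81.2  -1.9 176.4]
0.03 [[553.8 265.  174.4]] [[340.4 189.8]] [[331.5 190.1]]
0.1 [[559.2 260.4 166.6]] [[342.2 188. ]] [[334.4 194.4]]
0.17 [[564.1 256.2 158.4]] [[343.8 186.4]] [[337.  198.7]]
pad px [[283.52235966 259.92494358]] [[252.59291681 186.12954118]]
```

```bash
python3 -m jog '[[-14,-10,0,0,0,0],[-28,-21,0,0,0,0],[-32,-24,0,0,0,0],[-34,-25,0,0,0,0],[-34,-25,0,0,0,0],[-28,-21,0,0,0,0],[-18,-13,0,0,0,0],[-9,-7,0,0,0,0]]' -1 40
```

```text
t: 0.9
tcp_pos: [401.0, 395.4, 250.3]
orientation: [-179.9, 0.1, 155.1]
contact_force: [-0.4, -0.2, -0.3]
width: 0.2
finger_force: 0.0
```

```bash
python3 -m jog '[[2,1,8,0,0,0],[1,1,16,0,0,0],[0,0,20,0,0,0],[0,0,20,0,0,0],[0,0,16,0,0,0],[0,0,9,0,0,0],[0,0,4,0,0,0],[0,0,2,0,0,0]]'; python3 - <<'E'
from workcell import arm
import cv2,numpy as np
from h import *
a,d=arm.get_image("top");b,e=arm.get_image("side")
a=cv2.resize(a[215:295,245:325],(400,400),interpolation=cv2.INTER_CUBIC);b=cv2.resize(b[140:240,215:295],(320,400),interpolation=cv2.INTER_CUBIC)
cv2.imwrite("pics/n1.png",np.hstack([a,b]))
E
```

```text
t: 1.7
tcp_pos: [396.7, 403.0, 155.1]
orientation: [180.0, -0.0, 155.5]
contact_force: [0.7, 0.5, -0.7]
width: -0.1
finger_force: 0.0
```

View pics/n1.png

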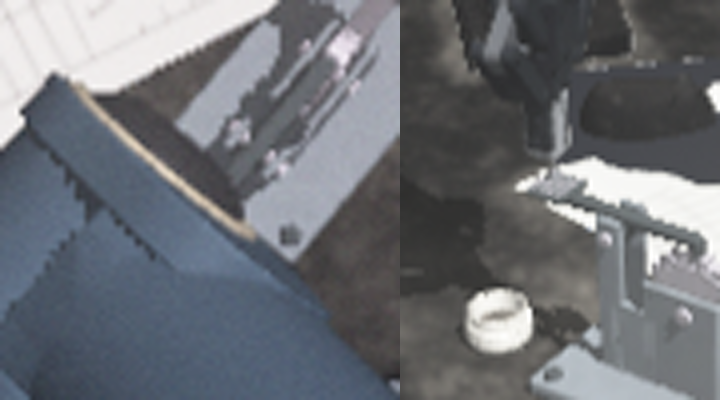

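The side view shows the shut fingertips at (548,155), just above the thumb plate at (555,186). They sit slightly to the outer side of it.

```bash
python3 - <<'E'
from workcell import arm
from h import *
s=arm.sense();t=s["tcp_pos"];print(t,s["orientation"])
c=arm.get_calibration("side")
for z in (0,19):print(proj([t[0],t[1],t[2]-z],c["mtx"],c["extrinsics"]))
E
```

```text
[397.15841949 402.82851894 155.59192219] [ 1.79954770e+02 -5.87602641e-04  1.55457659e+02]
[[251.2489905  170.60345508]]
[[251.78933538 177.91195165]]
```

```bash
python3 -m jog '[[-2,-1.5,3,0,0,0],[-1.5,-1.5,4,0,0,0],[0,0,4,0,0,0],[0,0,4,0,0,0],[0,0,4,0,0,0],[0,0,3,0,0,0],[0,0,2,0,0,0],[0,0,1,0,0,0]]'
```

```text
t: 2.6
tcp_pos: [398.7, 398.8, 130.3]
orientation: [180.0, -0.0, 155.5]
contact_force: [-2.0, 2.1, 3.1]
width: -0.4
finger_force: 1.6
```

```bash
python3 -m jog '[[0,0,1,0,0,0],[0,0,1,0,0,0],[0,0,1,0,0,0],[0,0,1,0,0,0],[0,0,1,0,0,0],[0,0,0,0,0,0],[0,0,0,0,0,0],[0,0,0,0,0,0]]'
```

```text
t: 3.4
tcp_pos: [399.3, 398.1, 125.3]
orientation: [180.0, 0.0, 155.4]
contact_force: [-2.5, 1.4, 2.3]
width: -0.2
finger_force: 1.3
```

```bash
python3 -m jog '[[0,0,0.7,0,0,0],[0,0,0.7,0,0,0],[0,0,0.7,0,0,0],[0,0,0.7,0,0,0],[0,0,0.6,0,0,0],[0,0,0.6,0,0,0],[0,0,0,0,0,0],[0,0,0,0,0,0]]'
```

```text
t: 4.2
tcp_pos: [399.5, 398.4, 124.0]
orientation: [179.9, 0.0, 155.4]
contact_force: [-4.9, -2.1, 19.4]
width: 0.4
finger_force: 9.7
```

```bash
python3 -m jog '[[0,0,-8,0,0,0],[0,0,-14,0,0,0],[0,0,-20,0,0,0],[0,0,-22,0,0,0],[0,0,-22,0,0,0],[0,0,-20,0,0,0],[0,0,-14,0,0,0],[0,0,-8,0,0,0]]'; python3 - <<'E'
from workcell import arm
import cv2,numpy as np
a,d=arm.get_image("side");c=arm.get_calibration("side");np.savez("side1.npz",p=a,d=d,mtx=c["mtx"],extrinsics=c["extrinsics"])
cv2.imwrite("pics/n2.png",cv2.resize(a[160:270,225:365],None,fx=5,fy=5,interpolation=cv2.INTER_CUBIC));print(arm.sense()["tcp_pos"])
E
```

```text
t: 5.0
tcp_pos: [399.7, 397.8, 250.6]
orientation: [179.9, 0.0, 155.4]
contact_force: [0.9, 0.4, -0.6]
width: 0.1
finger_force: 0.0
[399.86250206 398.26184061 251.25951871]
```

View pics/n2.png

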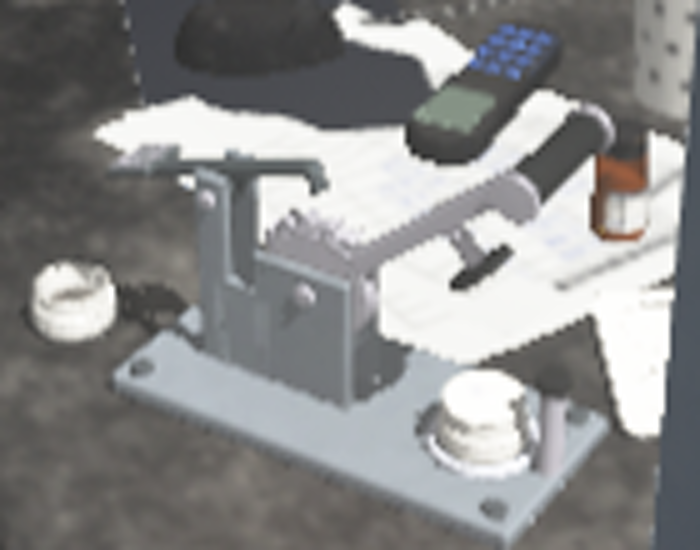

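The pawl's nose (318,178) now stands well above the hub teeth (310,225), its plate (145,158) is down, and the arm is still raised. Moving over the cross bar.

```bash
python3 -m jog '[[-12,-3,0,0,0,0],[-24,-7,0,0,0,0],[-32,-9,0,0,0,0],[-36,-10,0,0,0,0],[-36,-10,0,0,0,0],[-30,-9,0,0,0,0],[-20,-5,0,0,0,0],[-10,-3,0,0,0,0]]'; python3 -m jog '[[0,0,3,0,0,0],[0,0,8,0,0,0],[0,0,10,0,0,0],[0,0,7,0,0,0],[0,0,3,0,0,0],[0,0,0,0,0,0],[0,0,0,0,0,0],[0,0,0,0,0,0]]'; python3 - <<'E'
from workcell import arm
import cv2,numpy as np
from fit import *
a,d=arm.get_image("side");t=arm.sense()["tcp_pos"];print(t,proj([*t[:2],t[2]-19],Ks,Es))
cv2.imwrite("pics/n3.png",cv2.resize(a[150:260,265:375],None,fx=5,fy=5,interpolation=cv2.INTER_CUBIC))
l=t[:2]-q[:2];print("local",c*l[0]+s*l[1],-s*l[0]+c*l[1])
E
```

```text
t: 5.85
tcp_pos: [559.4, 260.4, 247.8]
orientation: [-179.8, -0.0, 155.2]
contact_force: [0.2, -0.3, 0.3]
width: -0.2
finger_force: 0.0
t: 6.65
tcp_pos: [558.0, 264.2, 218.8]
orientation: [180.0, 0.0, 155.4]
contact_force: [1.0, -1.0, 0.1]
width: -0.1
finger_force: 0.0
8.118300487734233 [494.5 315.2] -220.26510523951384 [ 0.7  1.7  0.1 -3.  -1.4 -0.1  0.6  1.4]
hinge [[471.61013635 334.56027633  70.        ]] pad [[397.59311249 397.2538181  118.        ]]
[557.97046045 264.15654582 218.76641101] [[334.09460428 179.26025176]]
local -81.40199369824927 -2.0944328367524534
```

View pics/n3.png

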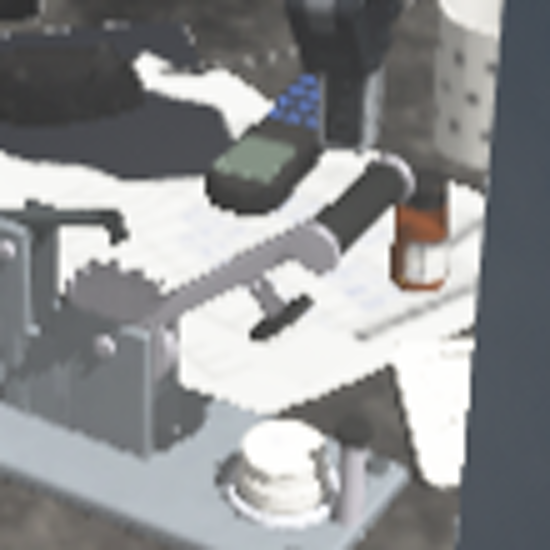

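The shut fingertips (345,145) hang above the middle of the cross bar (360,208), and the cup is undisturbed. Next is to approach the bar, then push it along its arc.

```bash
python3 -m jog '[[-1,0,2,0,0,0],[-1,-1,4,0,0,0],[-1,0,4,0,0,0],[0,0,4,0,0,0],[0,0,3,0,0,0],[0,0,2,0,0,0],[0,0,2,0,0,0],[0,0,1,0,0,0]]'
```

```text
t: 7.5
tcp_pos: [560.5, 261.5, 196.8]
orientation: [180.0, 0.1, 155.4]
contact_force: [0.4, -1.4, 4.9]
width: 0.1
finger_force: 2.2
```

```bash
python3 -m jog '[[-2.5,-0.7,3.3,0,0,0],[-2.5,-0.7,3.4,0,0,0],[-2.4,-0.7,3.5,0,0,0],[-2.4,-0.7,3.5,0,0,0],[-2.3,-0.6,3.6,0,0,0],[-2.2,-0.6,3.7,0,0,0],[-2.1,-0.6,3.8,0,0,0],[-2,-0.6,3.8,0,0,0]]'
```

```text
t: 8.3
tcp_pos: [576.7, 247.9, 168.8]
orientation: [179.9, 0.2, 155.4]
contact_force: [2.4, -3.5, 5.9]
width: -0.1
finger_force: 2.7
```

```bash
python3 -m jog '[[-1.8,-0.5,4,0,0,0],[-1.7,-0.5,4.1,0,0,0],[-1.6,-0.5,4.2,0,0,0],[-1.5,-0.4,4.2,0,0,0],[-1.4,-0.4,4.2,0,0,0],[-1.3,-0.4,4.3,0,0,0],[-1.2,-0.3,4.3,0,0,0],[-1,-0.3,4.3,0,0,0]]'
```

```text
t: 9.1
tcp_pos: [583.8, 242.0, 133.7]
orientation: [180.0, -0.0, 155.4]
contact_force: [2.8, -0.3, 4.1]
width: 0.4
finger_force: 1.9
```

```bash
python3 -m jog '[[-0.9,-0.2,4,0,0,0],[-0.8,-0.2,4.2,0,0,0],[-0.7,-0.2,4.4,0,0,0],[-0.6,-0.2,4.4,0,0,0],[-0.4,-0.1,4.4,0,0,0],[-0.3,-0.1,4,0,0,0],[-0.2,0,3,0,0,0],[0,0,2,0,0,0]]'
```

```text
t: 9.9
tcp_pos: [586.5, 239.2, 103.2]
orientation: [-180.0, -0.0, 155.4]
contact_force: [2.2, -0.9, 2.5]
width: -0.2
finger_force: 1.3
```

```bash
python3 -m jog '[[0,0,1,0,0,0],[0,0,1,0,0,0],[0,0,1,0,0,0],[0,0,1,0,0,0],[0,0,0.8,0,0,0],[0,0,0,0,0,0],[0,0,0,0,0,0],[0,0,0,0,0,0]]'
```

```text
t: 10.7
tcp_pos: [586.7, 239.1, 99.0]
orientation: [-180.0, -0.0, 155.4]
contact_force: [-0.3, -1.6, 4.4]
width: -0.3
finger_force: 2.0
```

Nearly at the stop (tip about 80 mm), but the force hasn't risen yet.

```bash
python3 -m jog '[[0,0,0.7,0,0,0],[0,0,0.7,0,0,0],[0,0,0.7,0,0,0],[0,0,0.6,0,0,0],[0,0,0.5,0,0,0],[0,0,0,0,0,0],[0,0,0,0,0,0],[0,0,0,0,0,0]]'
```

```text
t: 11.5
tcp_pos: [586.9, 239.1, 98.4]
orientation: [180.0, -0.0, 155.4]
contact_force: [-4.7, -4.3, 18.7]
width: -0.1
finger_force: 9.4
```

The force rose to 19 N with almost no travel, so the arm is on its stop. I'll retract straight up and check.

```bash
python3 -m jog '[[0,0,-4,0,0,0],[0,0,-10,0,0,0],[0,0,-18,0,0,0],[0,0,-22,0,0,0],[0,0,-22,0,0,0],[0,0,-22,0,0,0],[0,0,-14,0,0,0],[0,0,-6,0,0,0]]'; python3 - <<'E'
from workcell import arm
import cv2
a,d=arm.get_image("side")
cv2.imwrite("pics/n4.png",cv2.resize(a[160:270,225:365],None,fx=5,fy=5,interpolation=cv2.INTER_CUBIC))
E
```

```text
t: 12.3
tcp_pos: [587.1, 239.8, 215.0]
orientation: [179.9, 0.0, 155.5]
contact_force: [0.1, -0.2, 0.5]
width: -0.0
finger_force: 0.0
```

View pics/n4.png

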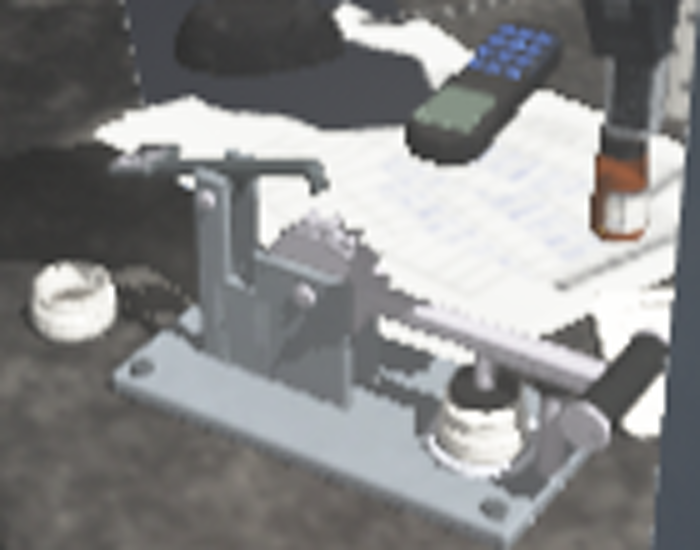

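The arm lies level on its stop (570,400). The foot is over the lid of the cup (483,385), which still stands in its nest. The open cup and vial haven't moved, and the gripper is clear.

```bash
python3 -c "
from workcell import arm
print(arm.finish_job())"
```

```text
the job is handed in; nothing more can be done
None
```

The press is closed and the job is handed in: I pressed the pawl down to its end stop first, then pushed the arm onto its rubber stop; in the last picture the cup is still in its nest and the open cup and vial are unmoved (the jar was out of view).

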